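Nip a sandal sole in the sole jig and lock the toe stop

ROBOT

A 6-joint arm with a two-finger parallel gripper is mounted at the origin on the work surface. World frame = base frame: x ahead of the robot, y to its left, z up, the work surface at z = 0. Lengths are in m, angles in rad, forces in N, time in s.
With the tool pointing down it reaches from about 0.25 to 0.775 m from the base axis. Payload 8.9 kg.
Tool frame: the origin (TCP) lies midway between the tips of the shut fingers; the grasp point (between the pads) lies 19 mm behind it; z points along the fingers, y is the line along which they close (so a half turn about z gives the same grasp; the last joint's range is limited). The gripper opens to 85 mm and grips with 20 to 120 N. Pads are 22 mm wide; open, the fingers measure 114 mm over their backs; the gripper's body (76 mm by 85 mm) begins 54 mm behind the grasp point. The pads swing forward as they close: fully open they stand 13 mm farther back than shut.
Start: joints at [-1.254, 0.291, -0.153, 1.127, 0, 1.431], TCP at [0.231, -0.471, 0.231] pointing down, gripper open.
Joint ranges: [-2.52, 2.52], [-0.91, 1.74], [-1.3, 1.37], [-1.96, 2.02], [-1.52, 1.47], [-3.14, 3.14]. Speed limits (rad/s): [2.22, 2.22, 2.79, 3.14, 3.14, 3.14].

INTERFACE

Orientations are given as a unit quaternion [w, x, y, z].
In Python, from workcell import telemetry, optics, job_done gives the robot as it stands.
- The arm moves only by the tool drive_tool, never from a script. Its argument "steps" is one flat list of numbers, 6 for each row, row after row: the shift along the world's x, y, z in units of 3 cm (1.0 is 3 cm), then the turn, a rotation vector about the world's x, y, z in units of 0.12 rad (1.0 is 0.12 rad). In form: [dx, dy, dz, wx, wy, wz, dx, dy, dz, wx, wy, wz, ...]. A call has 1 to 12 rows; each row shifts and turns the commanded pose from where the row before left it; what a row does not reach is not made up. A row lasts 1/12 s, in which the tool goes at most 41.7 mm and 7.16 degrees, less where a joint would pass 70% of its speed; a pose out of reach is approached as far as the arm can. A call with a number of a shift or a turn outside -1 to 1 is refused whole. A call with a gripper value outside its range is refused whole. "grip" is the closure, from 0 (fully open) to 1 (shut), set as the call begins (left out, the last holds). The fingers move at their own pace and stop on an object; the grip force is fixed at half the most. Time passes only in rows, so rows that do not move let the fingers close. It gives the time, the measured TCP pose, the force, the opening and the grip force at its end, in the units of the state.
- telemetry.read_state(): the state, without advancing time (a new reading comes with each control period).
- optics.read_camera(name): name is "scene" or "side" or "wrist"; returns (picture, depth): 400x640x3 uint8, blue, green, red; 400x640 float32, m along the optical axis (not along the pixel's ray), 0 where there is no reading.
- optics.camera_model(name): a dict with "K" (3x3 intrinsics, pixels), "rvec" (rotation vector, rad) and "tvec" (3), from world to camera coordinates, as OpenCV has them. Camera axes: x right, y down, z forward; pixel columns grow to the right and rows downward; lengths in m; the calibration is good to about 2 mm. A picture is of the moment at which its call begins: read the wrist's pose just before it. camera_model takes no time and is no camera call; for the wrist camera it gives the pose at the moment of the call.
- job_done(): hands the job in; it is judged then, once.
The state is a dict: "time_s": time; "joint_positions": joint angles; "dq": joint speeds; "joint_efforts": joint torques, N m; "eef_pos": TCP position; "tcp_rot": TCP orientation; "force": force on the tool from outside, world axes, zero at the start; "wrist_torque": the same for the moment, N m; "gripper_width": opening from 0.0 (shut) to 1.0 (fully open); "grip_force": force on a finger pad.
Only numpy, scipy, OpenCV 4.12 (cv2) and the standard library are available. Lean on these libraries where they do the work, as an engineer would, in place of code of your own. Each camera call takes 0.05 s, during which the arm holds its last target. There are 200 camera calls.

TASK

Free the clamp on the sole jig, slide the toe stop along so that it pushes the sandal sole fully home against the heel block, leave the stop snug against the toe, then lock the clamp again firmly hand-tight without forcing it. Leave the other things on the bench alone.

Things in the scene. Friction and masses are not known exactly. Their poses are not given: they have to be found in the camera images.
- jig: sole jig: aluminium bed fixed to the bench, 130 x 460 mm, 30 mm high, long way along its y axis, with a 24 mm slot on the centre line. Origin: centre of its underside, z up. At the -y end a fixed steel heel block (100 mm wide, 22 mm high over the bed, flat face towards +y at jig y = -184 mm); at the +y end rides the toe stop, on the bed, facing the heel block
- stop (a joint): toe stop, dark steel block sliding on the jig; m, 0 at the +y end, growing towards the heel block (jig -y), to 0.160; its middle is at jig y = 0.160 - value. At 0.1393 it just touches a sole that is home and straight. Freed, it slides with 7 to 8 N drag (1 to 2 N more when pushing the sole; past 15 N the sole is home); clamped it must not be forced. Starts clamped
- stop_face (a point): middle of the toe stop's flat front face (towards the sole), 40 mm above the bench; axes as the jig's. The stop is 110 mm (jig x) by 90 mm (jig y), from 32 to 60 mm above the bench, with a flat top
- stop_back (a point): middle of the toe stop's flat back face, 46 mm above the bench, on the jig's centre line, the place to push it; axes as the jig's. Jig bed under and behind it is 30 mm high
- clamp (a joint): T-handle clamp on the stop, turning about the vertical axis through the stop's middle; rad, 0 = fully loose, grows clockwise seen from above (tightening), limit 2.1. At value v the bar points 0.9 - v rad counter-clockwise from the jig's +x axis (and the opposite way). Stays where left; loose it turns with 0.25 N m (7 N at a ball). Surely free under 0.5; starts at 1.3, lightly to very tight
- clamp_hub (a point): on the handle's turning axis at the height of the ball centres, x axis along the bar. Steel bar 10 mm thick, an 18 mm black ball at each end, ball centres 33 mm from the axis and 78 mm above the bench. Black hub 30 mm along the bar x 16 mm across, 68 to 94 mm above the bench. Loosening takes up to 0.3 N m; a push on a ball can also slide a loose stop, so push it towards the sole or across
- strip: springy steel strip in the jig's slot that the clamp presses on (17 to 38 N when hand-tight). The value at which the clamp bites varies (about 0.55 to 1.15): feel it. Hand-tight: it takes 0.42 to 0.50 N m to turn on, 12.5 to 15 N at a ball, best 13.8; 19 N is forced. Judge this while it turns: it holds itself, so the push fades when you stop. About 0.3 N m per rad past the bite
- sole: child's sandal sole, black rubber, cork-coloured top with three small steel plates; 160 mm long, 66 mm wide at the round toe, 52 mm at the round heel, 14 mm thick, about 120 g, loose on the jig bed. Its long way is its own y axis, toe to +y (towards the stop). Origin: underside, middle of its length. Starts 20 to 60 mm short of the heel block, nearly straight, within 5 mm of the centre line
- sole_heel (a point): centre of the sole's round heel curve (radius 26 mm), at mid-thickness, 54 mm to -y of the sole's origin
- glue: closed glue can, 76 mm across, 100 mm high, bystander; origin under its centre
- tape: roll of tape lying flat, 100 mm across, 28 mm high, bystander; origin under its centre
- lasts: plain wooden beating block 100 x 160 x 50 mm, bystander; origin under its centre
- heel_block (a point): middle of the heel block's flat face, 7 mm over the bed; axes as the jig's. The sole is home when its heel touches this face (point sole_heel 26 mm to +y of it)

How it is judged:
On the way, in this order (a step that is already met when the one before it is completed fails the run):
1. the clamp is freed while the stop is still away from its final place (contact force between strip and anything else below 1 N and value of joint clamp below 1.2 rad and value of joint stop below 0.125 m), for 0.1 s.
2. with the clamp still loose, the stop has pushed the sole home (contact force between strip and anything else below 3 N and value of joint stop above 0.1365 m and y of sole_heel in the frame of heel_block below 0.029 m and x of sole_heel in the frame of heel_block between -0.03 and 0.03 m), for 0.1 s.
At the end, for the whole second after the job is handed in: the sole lies flat, heel within 3 mm of the heel block, within 30 mm of the centre line and 0.15 rad of straight; the toe stop is within 2.8 mm of nipping it (0.1365 to 0.142 m); the clamp presses with 17 to 38 N (hand-tight, 0.42 to 0.50 N m to turn on); all at rest (contact force between strip and anything else between 17 and 38 N and value of joint stop between 0.1365 and 0.142 m and y of sole_heel in the frame of heel_block below 0.029 m and x of sole_heel in the frame of heel_block between -0.03 and 0.03 m and z of sole in the frame of jig between 0.027 and 0.034 m and angle between the y axis of sole and the y axis of jig, either way round below 0.15 rad and linear speed of sole below 0.01 m/s); the robot touches nothing.
It fails at once if the clamp is forced (clamping force above 48 N) (contact force between strip and anything else above 48 N).
It fails at once if a bystander is moved by more than 30 mm (distance of any of glue, tape, lasts from where it was at the start of the episode above 0.03 m).
It also fails if it takes over 59 s, if anything falls off the work surface, if the arm or the gripper's body presses on something with over 40 N, if the wrist force passes 120 N, or if a joint passes its speed limit or range.

## Working session

There is one attempt and no reset: what is moved stays moved. The work goes in short steps, Python scripts to look and compute and a tool call to move; the robot and the scene stay as the last step left them, time stands still between calls to the robot, and variables do not carry over. Pictures are saved under pics/ and viewed, at most 10 in all, crops included, and the job is handed in when it is done.

Besides the shell and the picture viewer there is one more tool, called after "Call:" as a command line: name --argument value ..., lists and objects as JSON in quotes. drive_tool: Moves the arm, as the interface text tells. Its arguments: {"type":"object","properties":{"steps":{"type":"array","items":{"type":"number","minimum":-1,"maximum":1}},"grip":{"type":"number"}},"required":["steps"]}

```bash
mkdir -p pics; ls; python3 - <<'E'
from workcell import telemetry, optics
import cv2,numpy as np
for n in ["scene","side"]:
    p,d=optics.read_camera(n); cv2.imwrite(f"pics/{n}0.png",p); np.savez(f"pics/{n}0.npz",p=p,d=d)
    m=optics.camera_model(n); R=cv2.Rodrigues(np.array(m["rvec"],float))[0]
    print(n,np.round(m["K"],1).tolist(),(-R.T@np.array(m["tvec"]).ravel()).round(3))
s=telemetry.read_state();print(s)
E
```

```text
pics
scene [[422.3, 0.0, 316.2], [0.0, 422.3, 205.5], [0.0, 0.0, 1.0]] [1.419 0.193 0.953]
side [[441.7, 0.0, 311.2], [0.0, 441.7, 194.9], [0.0, 0.0, 1.0]] [0.017 0.781 1.125]
{'time_s': 0.1, 'joint_positions': array([-1.25429080e+00,  2.91239016e-01, -1.54042732e-01,  1.12668960e+00,
        4.68342619e-06,  1.43149205e+00]), 'dq': array([-2.85853876e-04, -3.37096592e-03, -7.93207342e-05, -1.34243289e-03,
        5.99211840e-04,  3.34423053e-04]), 'joint_efforts': array([ 6.28055404e-04, -5.37973452e+01,  3.31919110e+01,  9.29546513e-03,
       -3.19764940e-04, -1.39485931e-05]), 'eef_pos': array([ 0.23098115, -0.4710287 ,  0.23078493]), 'tcp_rot': array([-5.85411172e-04,  9.74141725e-01,  2.25937060e-01, -4.96530107e-05]), 'force': array([0.21387884, 0.23359997, 0.36451952]), 'wrist_torque': array([-0.05298728,  0.02975751,  0.04602861]), 'grip_force': 0.0, 'gripper_width': 1.001719029556464}
```

View pics/scene0.png

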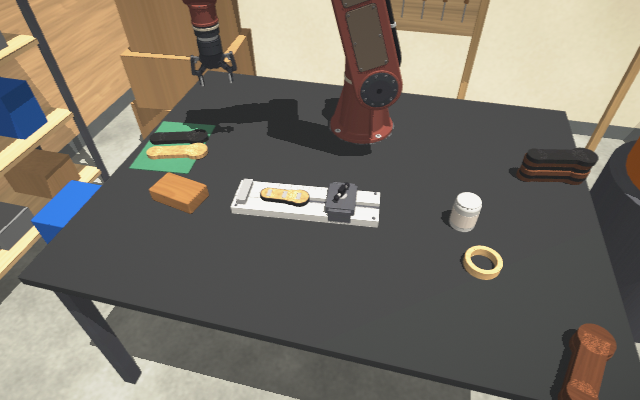

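View pics/side0.png

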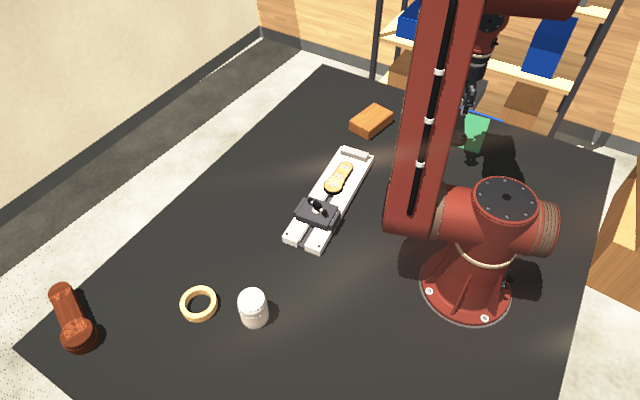

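The scene view shows the jig from (232,190) to (380,220), heel block at (245,190), sole at (285,196) and stop with its T-handle at (342,195). The side view confirms this, with the stop at (317,210). Next I'll measure the jig.

```bash
cat > h.py <<'E'
import cv2,numpy as np
from workcell import telemetry, optics
def cam(n):
    m=optics.camera_model(n); return np.array(m["K"],float),cv2.Rodrigues(np.array(m["rvec"],float))[0],np.array(m["tvec"],float).ravel()
def cloud(d,c):
    K,R,t=c; v,u=np.indices(d.shape)
    P=np.stack([(u-K[0,2])/K[0,0]*d,(v-K[1,2])/K[1,1]*d,d],-1)
    return (P-t)@R
def plane(uv,z,c):
    K,R,t=c; C=-R.T@t; r=(np.c_[np.array(uv,float).reshape(-1,2),np.ones(len(np.array(uv).reshape(-1,2)))]@np.linalg.inv(K).T)@R
    return C+r*((z-C[2])/r[:,2])[:,None]
E
python3 - <<'E'
from h import *
for n,box in [("scene",(225,170,390,235)),("side",(275,135,385,260))]:
    f=np.load(f"pics/{n}0.npz"); p,d=f["p"],f["d"]; c=cam(n); W=cloud(d,c)
    b=np.zeros(d.shape,bool); b[box[1]:box[3],box[0]:box[2]]=1
    b&=d>0
    hsv=cv2.cvtColor(p,cv2.COLOR_BGR2HSV)
    m=b&(W[...,2]>0.02)&(W[...,2]<0.037)
    r=cv2.minAreaRect(W[m][:,:2].astype(np.float32)*1000); print(n,m.sum(),"jig",np.round(r[0]),np.round(r[1]),r[2], "z",np.median(W[m&(hsv[...,2]>150)][:,2]))
    m=b&(W[...,2]>0.054)&(W[...,2]<0.064)
    r=cv2.minAreaRect(W[m][:,:2].astype(np.float32)*1000); print("stop",m.sum(),np.round(r[0]),np.round(r[1]),r[2],np.median(W[m][:,2]))
    m=b&(W[...,2]>0.07)
    Q=W[m]; r=cv2.minAreaRect(Q[:,:2].astype(np.float32)*1000);print("handle",m.sum(),np.round(r[0]),np.round(r[1]),r[2],Q[:,2].max())
    m=b&(hsv[...,1]>90)&(hsv[...,2]>90)
    r=cv2.minAreaRect(W[m][:,:2].astype(np.float32)*1000); print("cork",m.sum(),np.round(r[0]),np.round(r[1]),r[2],np.median(W[m][:,2]))
E
```

```text
scene 2650 jig [495. -90.] [138. 461.] 5.793179512023926 z 0.02925650869113787
stop 712 [ 498. -116.] [138. 367.] 5.894205093383789 0.058993941434512476
handle 122 [485.  22.] [18. 82.] 71.46765899658203 0.09613470460549603
cork 342 [ 505. -158.] [ 58. 153.] 6.180400371551514 0.04464960322153676
side 2248 jig [ 500. -145.] [133. 572.] 5.84122896194458 z 0.031744429078097894
stop 764 [ 500. -117.] [135. 372.] 6.6568403244018555 0.060329605497318466
handle 201 [366.  69.] [ 30. 331.] 66.4366455078125 0.3328702532387075
cork 204 [ 433. -118.] [186. 676.] 30.339092254638672 0.04615436562138803
```

Call:
drive_tool --steps '[0.42,0.82,0,0,0,1,0.42,0.82,0,0,0,1,0.42,0.82,0,0,0,1,0.42,0.82,0,0,0,1,0.42,0.82,0,0,0,1,0.42,0.82,0,0,0,1,0.42,0.82,0,0,0,1,0.42,0.82,0,0,0,1,0.42,0.82,0,0,0,1,0.42,0.82,0,0,0,1,0.42,0.82,0,0,0,1,0.42,0.82,0,0,0,1]' --grip 0

```text
time_s: 1.1
eef_pos: [0.3825, -0.1748, 0.2312]
tcp_rot: [-0.0, 0.581, 0.814, 0.0]
force: [1.2, -0.5, 0.3]
gripper_width: 0.999
grip_force: 0.0
```

Call:
drive_tool --steps '[0.42,0.82,0,0,0,1,0.42,0.82,0,0,0,1,0.42,0.82,0,0,0,1,0.42,0.82,0,0,0,1,0.42,0.82,0,0,0,1,0.42,0.82,0,0,0,1,0.42,0.82,0,0,0,1,0.42,0.82,0,0,0,1,0,0,0,0,0,0,0,0,0,0,0,0]'

```text
time_s: 1.93
eef_pos: [0.4831, 0.0217, 0.2308]
tcp_rot: [-0.001, 0.141, 0.99, -0.0]
force: [-0.3, -0.5, -0.8]
gripper_width: 0.996
grip_force: 0.0
```

```bash
python3 - <<'E'
from h import *
s=telemetry.read_state(); print({k:np.round(s[k],3).tolist() for k in ["eef_pos","tcp_rot","joint_positions","force","wrist_torque","time_s"]})
c=cam("wrist"); p,d=optics.read_camera("wrist"); cv2.imwrite("pics/w1.png",p); np.savez("pics/w1.npz",p=p,d=d,K=c[0],R=c[1],t=c[2])
W=cloud(d,c); b=d>0
near=b&(abs(W[...,0]-.485)<.09)&(abs(W[...,1]-.022)<.09)
for lo,hi,nm in [(.055,.0635,"stop"),(.068,.1,"handle")]:
    m=near&(W[...,2]>lo)&(W[...,2]<hi)
    if m.sum()>5:
        r=cv2.minAreaRect(W[m][:,:2].astype(np.float32)*1000);print(nm,m.sum(),np.round(r[0],1),np.round(r[1],1),r[2],W[m].mean(0))
E
```

```text
{'eef_pos': [0.483, 0.022, 0.231], 'tcp_rot': [-0.001, 0.141, 0.99, -0.0], 'joint_positions': [-0.106, 0.213, -0.259, 1.1, -0.0, 0.177], 'force': [-0.315, -0.491, -0.805], 'wrist_torque': [-0.029, 0.029, 0.011], 'time_s': 1.933}
stop 6988 [482.6  19.9] [133.3  90.4] 6.029432773590088 [0.47696896 0.02085507 0.05954129]
handle 981 [482.3  20.1] [17.  82.7] 73.21726989746094 [0.47915539 0.021252   0.08782945]
```

View pics/w1.png

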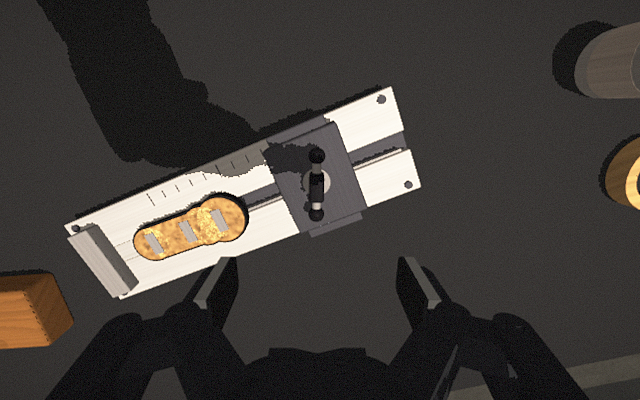

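The wrist view shows the bar lined up square to the fingers at (317,185), with the stop and sole clear. I'll go down and grip the hub, so one grasp covers turning, sliding and re-tightening.

Call:
drive_tool --steps '[-0.02,-0.06,-0.5,0,0,-0.1,0,0,-0.7,0,0,0,0,0,-0.8,0,0,0,0,0,-0.8,0,0,0,0,0,-0.8,0,0,0,0,0,-0.7,0,0,0,0,0,-0.6,0,0,0,0,0,-0.4,0,0,0,0,0,-0.12,0,0,0,0,0,0,0,0,0,0,0,0,0,0,0]'

```text
time_s: 2.9
eef_pos: [0.4826, 0.0182, 0.0692]
tcp_rot: [0.0, 0.149, 0.989, -0.0]
force: [0.0, 0.4, 0.4]
gripper_width: 1.002
grip_force: 0.0
```

Call:
drive_tool --steps '[0,0,0,0,0,0,0,0,0,0,0,0,0,0,0,0,0,0,0,0,0,0,0,0,0,0,0,0,0,0,0,0,0,0,0,0,0,0,0,0,0,0,0,0,0,0,0,0,0,0,0,0,0,0,0,0,0,0,0,0]' --grip 1

```text
time_s: 3.73
eef_pos: [0.4832, 0.0198, 0.0693]
tcp_rot: [0.001, 0.148, 0.989, 0.001]
force: [0.4, 5.0, 6.5]
gripper_width: 0.176
grip_force: 59.9
```

```bash
cat >> h.py <<'E'
def st():
    s=telemetry.read_state(); q=s["tcp_rot"]; print({k:np.round(s[k],4).tolist() for k in ["time_s","eef_pos","force","wrist_torque","gripper_width","grip_force"]},"yaw",round(float(2*np.arctan2(q[2],q[1])),4), "q6",s["joint_positions"][5].round(3))
E
python3 -c "from h import *;st()"
```

```text
{'time_s': 3.7333, 'eef_pos': [0.4832, 0.0198, 0.0693], 'force': [0.4442, 5.0492, 6.5325], 'wrist_torque': [1.0339, -0.0164, 0.0357], 'gripper_width': 0.176, 'grip_force': 59.9494} yaw 2.8447 q6 0.185
```

Call:
drive_tool --steps '[0,0.05,0,0,0,0.5,0,0,0,0,0,0.5,0,0,0,0,0,0.5,0,0,0,0,0,0.5]'

```text
time_s: 4.07
eef_pos: [0.4834, 0.0201, 0.0693]
tcp_rot: [0.001, 0.027, 1.0, -0.0]
force: [0.6, -1.2, 4.7]
gripper_width: 0.173
grip_force: 59.9
```

```bash
python3 -c "from h import *;st()"
```

```text
{'time_s': 4.0667, 'eef_pos': [0.4834, 0.0201, 0.0693], 'force': [0.5804, -1.2234, 4.6958], 'wrist_torque': [-0.3181, -0.0945, -0.0944], 'gripper_width': 0.1729, 'grip_force': 59.9168} yaw 3.0866 q6 -0.054
```

Call:
drive_tool --steps '[0,0,0,0,0,0.5,0,0,0,0,0,0.5,0,0,0,0,0,0.5,0,0,0,0,0,0.5,0,0,0,0,0,0.5,0,0,0,0,0,0.5]'

```text
time_s: 4.57
eef_pos: [0.4835, 0.0202, 0.0693]
tcp_rot: [0.001, -0.152, 0.988, -0.0]
force: [0.4, 0.4, 4.2]
gripper_width: 0.177
grip_force: 59.8
```

```bash
python3 -c "
from h import *;st()
for n in ['scene','side']:
    p,d=optics.read_camera(n); cv2.imwrite(f'pics/{n}1.png',p)
p=cv2.imread('pics/scene1.png')[150:250,260:420]; q=cv2.imread('pics/side1.png')[150:250,250:410]
cv2.imwrite('pics/c1.png',cv2.resize(np.vstack([p,q]),None,fx=3,fy=3,interpolation=2))"
```

```text
{'time_s': 4.5667, 'eef_pos': [0.4835, 0.0202, 0.0693], 'force': [0.4486, 0.4261, 4.218], 'wrist_torque': [-0.0779, -0.1926, -0.2546], 'gripper_width': 0.1773, 'grip_force': 59.8279} yaw 3.4465 q6 -0.414
```

View pics/c1.png

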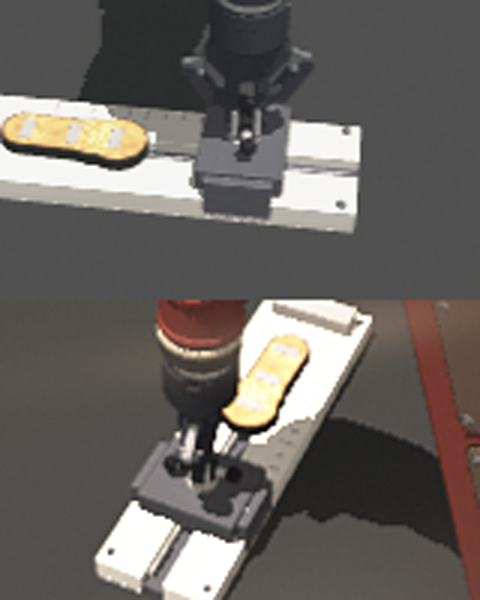

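The handle turned with the gripper, and the torque is now the loose-turning 0.25 N m. I'll finish freeing it, then slide.

Call:
drive_tool --steps '[0,0,0,0,0,0.5,0,0,0,0,0,0.5,0,0,0,0,0,0.5,0,0,0,0,0,0.5,0,0,0,0,0,0.5,0,0,0,0,0,0,0,0,0,0,0,0,0,0,0,0,0,0]'

```text
time_s: 5.33
eef_pos: [0.4835, 0.0203, 0.0693]
tcp_rot: [0.001, -0.296, 0.955, -0.0]
force: [1.0, 0.8, 6.0]
gripper_width: 0.174
grip_force: 60.1
```

```bash
python3 -c "from h import *;st()"
```

```text
{'time_s': 5.3333, 'eef_pos': [0.4835, 0.0203, 0.0693], 'force': [0.9786, 0.8257, 6.0048], 'wrist_torque': [-0.0659, -0.2749, 0.3025], 'gripper_width': 0.1738, 'grip_force': 60.1144} yaw 3.7422 q6 -0.71
```

Call:
drive_tool --steps '[0.01,-0.1,0,0,0,0,0.02,-0.2,0,0,0,0,0.02,-0.2,0,0,0,0,0.02,-0.2,0,0,0,0,0.02,-0.2,0,0,0,0]'

```text
time_s: 5.75
eef_pos: [0.4862, -0.0056, 0.0693]
tcp_rot: [0.001, -0.296, 0.955, 0.001]
force: [1.7, 7.7, 6.9]
gripper_width: 0.177
grip_force: 60.2
```

```bash
python3 -c "from h import *;st()"
```

```text
{'time_s': 5.75, 'eef_pos': [0.4862, -0.0056, 0.0693], 'force': [1.6961, 7.7302, 6.9175], 'wrist_torque': [1.397, -0.3514, 0.1836], 'gripper_width': 0.1765, 'grip_force': 60.1626} yaw 3.7431 q6 -0.765
```

Call:
drive_tool --steps '[0.02,-0.2,0,0,0,0,0.02,-0.2,0,0,0,0,0.02,-0.2,0,0,0,0,0.02,-0.2,0,0,0,0,0.02,-0.2,0,0,0,0,0.02,-0.2,0,0,0,0,0.02,-0.2,0,0,0,0,0.01,-0.1,0,0,0,0]'

```text
time_s: 6.42
eef_pos: [0.4909, -0.051, 0.0693]
tcp_rot: [0.001, -0.296, 0.955, 0.001]
force: [3.0, 8.0, 6.6]
gripper_width: 0.178
grip_force: 60.1
```

Call:
drive_tool --steps '[0.01,-0.1,0,0,0,0,0.01,-0.1,0,0,0,0,0.01,-0.1,0,0,0,0]'

```text
time_s: 6.67
eef_pos: [0.4917, -0.0594, 0.0693]
tcp_rot: [0.002, -0.296, 0.955, 0.001]
force: [2.8, 7.5, 6.0]
gripper_width: 0.178
grip_force: 60.2
```

```bash
python3 -c "from h import *;st()"
```

```text
{'time_s': 6.6667, 'eef_pos': [0.4917, -0.0594, 0.0693], 'force': [2.7921, 7.4779, 6.023], 'wrist_torque': [1.5717, -0.6122, 0.1507], 'gripper_width': 0.1781, 'grip_force': 60.1941} yaw 3.743 q6 -0.872
```

Call:
drive_tool --steps '[0.003,-0.05,0,0,0,0,0.003,-0.05,0,0,0,0,0.003,-0.05,0,0,0,0]'

```text
time_s: 6.92
eef_pos: [0.4922, -0.0639, 0.0693]
tcp_rot: [0.002, -0.296, 0.955, 0.001]
force: [4.1, 8.5, 6.2]
gripper_width: 0.174
grip_force: 60.0
```

Call:
drive_tool --steps '[0.003,-0.05,0,0,0,0,0.003,-0.05,0,0,0,0]'

```text
time_s: 7.08
eef_pos: [0.4925, -0.0668, 0.0693]
tcp_rot: [0.002, -0.296, 0.955, 0.001]
force: [4.6, 9.4, 5.7]
gripper_width: 0.179
grip_force: 60.0
```

Call:
drive_tool --steps '[0.003,-0.05,0,0,0,0]'

```text
time_s: 7.17
eef_pos: [0.4926, -0.0683, 0.0693]
tcp_rot: [0.002, -0.296, 0.955, 0.001]
force: [4.3, 8.5, 5.2]
gripper_width: 0.176
grip_force: 60.0
```

Call:
drive_tool --steps '[0.003,-0.05,0,0,0,0]'

```text
time_s: 7.25
eef_pos: [0.4927, -0.0696, 0.0693]
tcp_rot: [0.002, -0.296, 0.955, 0.001]
force: [5.1, 14.8, 6.0]
gripper_width: 0.172
grip_force: 60.1
```

Call:
drive_tool --steps '[0,-0.04,0,0,0,0]'

```text
time_s: 7.33
eef_pos: [0.4928, -0.0698, 0.0693]
tcp_rot: [0.003, -0.297, 0.955, 0.002]
force: [4.1, 19.3, 6.9]
gripper_width: 0.177
grip_force: 60.3
```

Call:
drive_tool --steps '[0,0,0,0,0,0,0,0,0,0,0,0]'

```text
time_s: 7.5
eef_pos: [0.4927, -0.0697, 0.0693]
tcp_rot: [0.002, -0.297, 0.955, 0.002]
force: [5.6, 15.1, 6.5]
gripper_width: 0.176
grip_force: 60.2
```

```bash
python3 -c "
from h import *;st()
p,d=optics.read_camera('scene'); q,e=optics.read_camera('side')
cv2.imwrite('pics/c2.png',cv2.resize(np.vstack([p[160:250,220:390],q[125:250,270:440]]),None,fx=2.7,fy=2.7,interpolation=2))"
```

```text
{'time_s': 7.5, 'eef_pos': [0.4927, -0.0697, 0.0693], 'force': [5.6008, 15.0647, 6.5179], 'wrist_torque': [2.8172, -1.0211, 0.1484], 'gripper_width': 0.1758, 'grip_force': 60.2259} yaw 3.7438 q6 -0.894
```

View pics/c2.png

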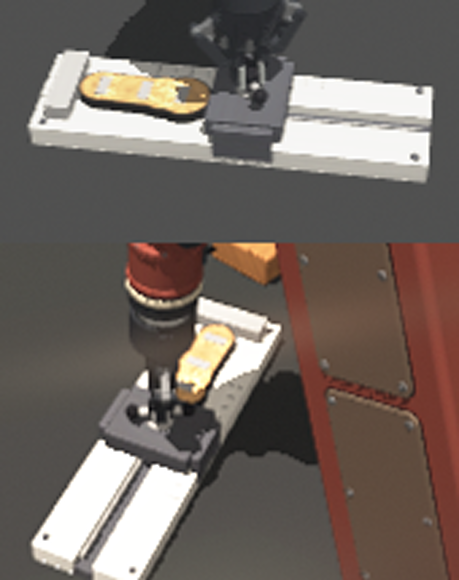

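The sole sits against the heel block at left, the stop is against the toe at (208,100), and the push is steady at 15 N. I'll ease the push and tighten, reading the torque as it turns.

Call:
drive_tool --steps '[-0.01,0.03,0,0,0,0,0,0,0,0,0,0]'

```text
time_s: 7.77
eef_pos: [0.4927, -0.0696, 0.0693]
tcp_rot: [0.002, -0.296, 0.955, 0.001]
force: [5.3, 10.2, 3.9]
gripper_width: 0.172
grip_force: 59.8
```

```bash
python3 -c "from h import *;st()"
```

```text
{'time_s': 7.7667, 'eef_pos': [0.4927, -0.0696, 0.0693], 'force': [5.301, 10.2354, 3.9001], 'wrist_torque': [2.0046, -1.1809, 0.128], 'gripper_width': 0.1724, 'grip_force': 59.787} yaw 3.7435 q6 -0.892
```

Call:
drive_tool --steps '[0,0,0,0,0,-0.3,0,0,0,0,0,-0.3,0,0,0,0,0,-0.3,0,0,0,0,0,-0.3]'

```text
time_s: 8.1
eef_pos: [0.4928, -0.0697, 0.0693]
tcp_rot: [0.002, -0.226, 0.974, 0.001]
force: [5.8, 10.5, 5.1]
gripper_width: 0.172
grip_force: 59.9
```

```bash
python3 -c "from h import *;st()"
```

```text
{'time_s': 8.1, 'eef_pos': [0.4928, -0.0697, 0.0693], 'force': [5.8047, 10.5468, 5.065], 'wrist_torque': [1.9407, -1.1766, 0.2616], 'gripper_width': 0.1719, 'grip_force': 59.8574} yaw 3.5978 q6 -0.747
```

Call:
drive_tool --steps '[0,0,0,0,0,-0.3,0,0,0,0,0,-0.3,0,0,0,0,0,-0.3]'

```text
time_s: 8.35
eef_pos: [0.4928, -0.0697, 0.0693]
tcp_rot: [0.002, -0.173, 0.985, 0.001]
force: [6.0, 9.9, 4.5]
gripper_width: 0.178
grip_force: 59.8
```

```bash
python3 -c "from h import *;st()"
```

```text
{'time_s': 8.35, 'eef_pos': [0.4928, -0.0697, 0.0693], 'force': [5.9966, 9.8646, 4.5239], 'wrist_torque': [1.8556, -1.2357, 0.2548], 'gripper_width': 0.1779, 'grip_force': 59.8433} yaw 3.4898 q6 -0.639
```

Call:
drive_tool --steps '[0,0,0,0,0,-0.3,0,0,0,0,0,-0.3,0,0,0,0,0,-0.3]'

```text
time_s: 8.6
eef_pos: [0.4928, -0.0698, 0.0693]
tcp_rot: [0.002, -0.12, 0.993, 0.001]
force: [6.3, 10.4, 4.6]
gripper_width: 0.176
grip_force: 59.8
```

```bash
python3 -c "from h import *;st()"
```

```text
{'time_s': 8.6, 'eef_pos': [0.4928, -0.0698, 0.0693], 'force': [6.2612, 10.438, 4.5719], 'wrist_torque': [1.8703, -1.1577, 0.2556], 'gripper_width': 0.1758, 'grip_force': 59.8445} yaw 3.3817 q6 -0.531
```

The torque is steady at 0.256, so it's still loose at v≈0.76.

Call:
drive_tool --steps '[0,0,0,0,0,-0.3,0,0,0,0,0,-0.3,0,0,0,0,0,-0.3]'

```text
time_s: 8.85
eef_pos: [0.4927, -0.0698, 0.0693]
tcp_rot: [0.002, -0.066, 0.998, 0.002]
force: [5.9, 10.0, 3.9]
gripper_width: 0.171
grip_force: 59.9
```

```bash
python3 -c "from h import *;st()"
```

```text
{'time_s': 8.85, 'eef_pos': [0.4927, -0.0698, 0.0693], 'force': [5.8802, 10.0421, 3.8645], 'wrist_torque': [1.7883, -1.1518, 0.2655], 'gripper_width': 0.1711, 'grip_force': 59.8816} yaw 3.2738 q6 -0.423
```

Call:
drive_tool --steps '[0,0,0,0,0,-0.3,0,0,0,0,0,-0.3,0,0,0,0,0,-0.3]'

```text
time_s: 9.1
eef_pos: [0.4927, -0.0698, 0.0693]
tcp_rot: [0.002, -0.012, 1.0, 0.002]
force: [5.7, 9.9, 3.8]
gripper_width: 0.172
grip_force: 59.9
```

```bash
python3 -c "from h import *;st()"
```

```text
{'time_s': 9.1, 'eef_pos': [0.4927, -0.0698, 0.0693], 'force': [5.7057, 9.8929, 3.8113], 'wrist_torque': [1.7656, -1.0645, 0.353], 'gripper_width': 0.1724, 'grip_force': 59.9173} yaw 3.1658 q6 -0.315
```

Call:
drive_tool --steps '[0,0,0,0,0,-0.3,0,0,0,0,0,-0.3,0,0,0,0,0,-0.3]'

```text
time_s: 9.35
eef_pos: [0.4927, -0.0699, 0.0693]
tcp_rot: [0.002, 0.042, 0.999, 0.002]
force: [5.6, 9.0, 4.3]
gripper_width: 0.175
grip_force: 60.0
```

```bash
python3 -c "from h import *;st()"
```

```text
{'time_s': 9.35, 'eef_pos': [0.4927, -0.0699, 0.0693], 'force': [5.6412, 8.9603, 4.2644], 'wrist_torque': [1.7432, -1.0313, 0.4173], 'gripper_width': 0.1749, 'grip_force': 59.9566} yaw 3.0578 q6 -0.207
```

Call:
drive_tool --steps '[0,0,0,0,0,-0.3,0,0,0,0,0,-0.3,0,0,0,0,0,-0.3]'

```text
time_s: 9.6
eef_pos: [0.4926, -0.0699, 0.0693]
tcp_rot: [0.002, 0.096, 0.995, 0.002]
force: [5.7, 6.5, 2.5]
gripper_width: 0.177
grip_force: 59.8
```

```bash
python3 -c "from h import *;st()"
```

```text
{'time_s': 9.6, 'eef_pos': [0.4926, -0.0699, 0.0693], 'force': [5.7238, 6.4771, 2.4688], 'wrist_torque': [0.9061, -1.0905, 0.402], 'gripper_width': 0.1768, 'grip_force': 59.7592} yaw 2.9499 q6 -0.099
```

Call:
drive_tool --steps '[0,0,0,0,0,-0.25]'

```text
time_s: 9.68
eef_pos: [0.4926, -0.07, 0.0693]
tcp_rot: [0.002, 0.111, 0.994, 0.002]
force: [4.9, 8.0, 4.3]
gripper_width: 0.171
grip_force: 60.0
```

```bash
python3 -c "from h import *;st()"
```

```text
{'time_s': 9.6833, 'eef_pos': [0.4926, -0.07, 0.0693], 'force': [4.9182, 8.0213, 4.2534], 'wrist_torque': [1.6578, -0.9895, 0.3958], 'gripper_width': 0.1711, 'grip_force': 60.0154} yaw 2.9198 q6 -0.069
```

Call:
drive_tool --steps '[0,0,0,0,0,-0.25]'

```text
time_s: 9.77
eef_pos: [0.4926, -0.07, 0.0693]
tcp_rot: [0.002, 0.125, 0.992, 0.002]
force: [5.3, 8.3, 4.0]
gripper_width: 0.17
grip_force: 60.0
```

```bash
python3 -c "from h import *;st()"
```

```text
{'time_s': 9.7667, 'eef_pos': [0.4926, -0.07, 0.0693], 'force': [5.2993, 8.2759, 3.9908], 'wrist_torque': [1.6322, -0.9377, 0.4802], 'gripper_width': 0.1698, 'grip_force': 59.9922} yaw 2.8901 q6 -0.039
```

Call:
drive_tool --steps '[0,0,0,0,0,-0.1]'

```text
time_s: 9.85
eef_pos: [0.4926, -0.07, 0.0693]
tcp_rot: [0.001, 0.131, 0.991, 0.002]
force: [5.1, 9.1, 5.3]
gripper_width: 0.173
grip_force: 60.1
```

```bash
python3 -c "from h import *;st()"
```

```text
{'time_s': 9.85, 'eef_pos': [0.4926, -0.07, 0.0693], 'force': [5.0656, 9.1276, 5.322], 'wrist_torque': [1.6042, -0.9591, 0.4453], 'gripper_width': 0.1731, 'grip_force': 60.0596} yaw 2.8779 q6 -0.027
```

Call:
drive_tool --steps '[0,0,0,0,0,-0.1]'

```text
time_s: 9.93
eef_pos: [0.4926, -0.07, 0.0693]
tcp_rot: [0.001, 0.137, 0.991, 0.002]
force: [4.7, 8.8, 4.3]
gripper_width: 0.173
grip_force: 60.1
```

```bash
python3 -c "from h import *;st()"
```

```text
{'time_s': 9.9333, 'eef_pos': [0.4926, -0.07, 0.0693], 'force': [4.6968, 8.8063, 4.3477], 'wrist_torque': [1.5657, -0.8922, 0.4824], 'gripper_width': 0.1729, 'grip_force': 60.0895} yaw 2.867 q6 -0.016
```

Call:
drive_tool --steps '[0,0,0,0,0,-0.1]'

```text
time_s: 10.02
eef_pos: [0.4926, -0.07, 0.0693]
tcp_rot: [0.001, 0.143, 0.99, 0.002]
force: [4.3, 8.4, 4.9]
gripper_width: 0.176
grip_force: 60.1
```

```bash
python3 -c "from h import *;st()"
```

```text
{'time_s': 10.0167, 'eef_pos': [0.4926, -0.07, 0.0693], 'force': [4.3498, 8.362, 4.891], 'wrist_torque': [1.593, -0.9494, 0.5628], 'gripper_width': 0.1764, 'grip_force': 60.1046} yaw 2.8551 q6 -0.004
```

Readings have become noisy, so I'll take a few more at very small turns before deciding.

Call:
drive_tool --steps '[0,0,0,0,0,-0.03]'

```text
time_s: 10.1
eef_pos: [0.4925, -0.07, 0.0693]
tcp_rot: [0.001, 0.145, 0.989, 0.002]
force: [4.6, 7.8, 5.4]
gripper_width: 0.173
grip_force: 60.1
```

```bash
python3 -c "from h import *;st()"
```

```text
{'time_s': 10.1, 'eef_pos': [0.4925, -0.07, 0.0693], 'force': [4.6426, 7.7656, 5.3766], 'wrist_torque': [1.5445, -0.9608, 0.5372], 'gripper_width': 0.1733, 'grip_force': 60.0972} yaw 2.8514 q6 -0.0
```

Call:
drive_tool --steps '[0,0,0,0,0,-0.03]'

```text
time_s: 10.18
eef_pos: [0.4925, -0.07, 0.0693]
tcp_rot: [0.001, 0.146, 0.989, 0.002]
force: [4.7, 8.8, 4.3]
gripper_width: 0.174
grip_force: 60.1
```

```bash
python3 -c "from h import *;st()"
```

```text
{'time_s': 10.1833, 'eef_pos': [0.4925, -0.07, 0.0693], 'force': [4.7052, 8.838, 4.3006], 'wrist_torque': [1.6146, -0.8838, 0.4473], 'gripper_width': 0.1743, 'grip_force': 60.1098} yaw 2.8483 q6 0.003
```

Call:
drive_tool --steps '[0,0,0,0,0,-0.03]'

```text
time_s: 10.27
eef_pos: [0.4925, -0.07, 0.0693]
tcp_rot: [0.001, 0.148, 0.989, 0.002]
force: [6.4, 8.0, 4.3]
gripper_width: 0.175
grip_force: 60.1
```

```bash
python3 -c "from h import *;st()"
```

```text
{'time_s': 10.2667, 'eef_pos': [0.4925, -0.07, 0.0693], 'force': [6.3779, 8.0206, 4.3149], 'wrist_torque': [1.5267, -0.9169, 0.5457], 'gripper_width': 0.1748, 'grip_force': 60.1168} yaw 2.8447 q6 0.006
```

The average is near the top of the band at about 0.50. I'll back off 0.14 rad and re-tighten with more readings, to fit the torque against the angle.

Call:
drive_tool --steps '[0,0,0,0,0,0.5,0,0,0,0,0,0.5,0,0,0,0,0,0.5,0,0,0,0,0,-0.3]'

```text
time_s: 10.6
eef_pos: [0.4927, -0.07, 0.0693]
tcp_rot: [0.002, 0.074, 0.997, 0.002]
force: [6.0, 8.4, 3.8]
gripper_width: 0.173
grip_force: 60.0
```

Call:
drive_tool --steps '[0,0,0,0,0,-0.15]'

```text
time_s: 10.68
eef_pos: [0.4926, -0.07, 0.0693]
tcp_rot: [0.002, 0.086, 0.996, 0.002]
force: [5.9, 9.7, 4.9]
gripper_width: 0.175
grip_force: 60.0
```

```bash
python3 -c "from h import *;st()"
```

```text
{'time_s': 10.6833, 'eef_pos': [0.4926, -0.07, 0.0693], 'force': [5.853, 9.6599, 4.94], 'wrist_torque': [1.8707, -1.0091, 0.3838], 'gripper_width': 0.1753, 'grip_force': 60.0166} yaw 2.9694 q6 -0.118
```

Call:
drive_tool --steps '[0,0,0,0,0,-0.15]'

```text
time_s: 10.77
eef_pos: [0.4926, -0.0699, 0.0693]
tcp_rot: [0.002, 0.095, 0.996, 0.002]
force: [5.7, 8.1, 3.6]
gripper_width: 0.177
grip_force: 60.1
```

```bash
python3 -c "from h import *;st()"
```

```text
{'time_s': 10.7667, 'eef_pos': [0.4926, -0.0699, 0.0693], 'force': [5.7242, 8.0645, 3.5549], 'wrist_torque': [1.4202, -0.9855, 0.473], 'gripper_width': 0.1767, 'grip_force': 60.0551} yaw 2.9519 q6 -0.101
```

Call:
drive_tool --steps '[0,0,0,0,0,-0.15]'

```text
time_s: 10.85
eef_pos: [0.4926, -0.07, 0.0693]
tcp_rot: [0.002, 0.104, 0.995, 0.002]
force: [4.3, 9.2, 4.1]
gripper_width: 0.174
grip_force: 60.1
```

```bash
python3 -c "from h import *;st()"
```

```text
{'time_s': 10.85, 'eef_pos': [0.4926, -0.07, 0.0693], 'force': [4.2818, 9.2091, 4.1408], 'wrist_torque': [1.6506, -0.9473, 0.4164], 'gripper_width': 0.1737, 'grip_force': 60.0801} yaw 2.9339 q6 -0.083
```

Call:
drive_tool --steps '[0,0,0,0,0,-0.15]'

```text
time_s: 10.93
eef_pos: [0.4926, -0.07, 0.0693]
tcp_rot: [0.002, 0.113, 0.994, 0.002]
force: [5.0, 10.0, 6.8]
gripper_width: 0.17
grip_force: 60.4
```

```bash
python3 -c "from h import *;st()"
```

```text
{'time_s': 10.9333, 'eef_pos': [0.4926, -0.07, 0.0693], 'force': [4.9706, 10.0046, 6.7517], 'wrist_torque': [1.8896, -0.789, 0.4851], 'gripper_width': 0.17, 'grip_force': 60.3776} yaw 2.9159 q6 -0.065
```

Call:
drive_tool --steps '[0,0,0,0,0,-0.15]'

```text
time_s: 11.02
eef_pos: [0.4926, -0.07, 0.0693]
tcp_rot: [0.001, 0.122, 0.993, 0.002]
force: [5.2, 9.6, 5.2]
gripper_width: 0.175
grip_force: 60.2
```

```bash
python3 -c "from h import *;st()"
```

```text
{'time_s': 11.0167, 'eef_pos': [0.4926, -0.07, 0.0693], 'force': [5.2126, 9.6113, 5.1888], 'wrist_torque': [2.0243, -0.891, 0.5033], 'gripper_width': 0.1752, 'grip_force': 60.1933} yaw 2.8979 q6 -0.047
```

Over all readings, the torque at this angle (yaw 2.90) comes to about 0.46 N m, which is on target. I'll ease the side force, open and lift.

Call:
drive_tool --steps '[0.03,0.05,0,0,0,0,0,0,0,0,0,0]'

```text
time_s: 11.18
eef_pos: [0.4927, -0.0698, 0.0693]
tcp_rot: [0.001, 0.122, 0.993, 0.0]
force: [1.5, 2.2, 7.1]
gripper_width: 0.181
grip_force: 60.4
```

Call:
drive_tool --steps '[0,0,0,0,0,0,0,0,0,0,0,0,0,0,0,0,0,0,0,0,0,0,0,0,0,0,0,0,0,0,0,0,0,0,0,0,0,0,0,0,0,0,0,0,0,0,0,0]' --grip 0

```text
time_s: 11.85
eef_pos: [0.4918, -0.07, 0.0687]
tcp_rot: [-0.0, 0.121, 0.993, 0.0]
force: [-0.3, 0.1, -0.2]
gripper_width: 1.0
grip_force: 0.0
```

Call:
drive_tool --steps '[0,0,0.2,0,0,0,0,0,0.5,0,0,0,0,0,0.8,0,0,0,0,0,0.8,0,0,0,0,0,0.8,0,0,0,0,0,0.8,0,0,0,0,0,0.8,0,0,0,0,0,0.5,0,0,0,0,0,0,0,0,0,0,0,0,0,0,0]'

```text
time_s: 12.68
eef_pos: [0.4923, -0.0701, 0.2255]
tcp_rot: [0.001, 0.121, 0.993, -0.0]
force: [-0.0, -0.2, -1.0]
gripper_width: 0.997
grip_force: 0.0
```

```bash
python3 - <<'E'
from h import *
st()
c=cam("wrist"); p,d=optics.read_camera("wrist"); cv2.imwrite("pics/w2.png",p)
W=cloud(d,c); b=d>0
near=b&(abs(W[...,0]-.4925)<.09)&(abs(W[...,1]+.07)<.09)
for lo,hi,nm in [(.055,.0635,"stop"),(.068,.1,"handle")]:
    m=near&(W[...,2]>lo)&(W[...,2]<hi)
    r=cv2.minAreaRect(W[m][:,:2].astype(np.float32)*1000);print(nm,m.sum(),np.round(r[0],1),np.round(r[1],1),r[2])
E
```

```text
{'time_s': 12.6833, 'eef_pos': [0.4923, -0.0701, 0.2255], 'force': [-0.0095, -0.2349, -0.9581], 'wrist_torque': [0.035, 0.0022, 0.0326], 'gripper_width': 0.9967, 'grip_force': 0.0} yaw 2.899 q6 -0.046
stop 7230 [492.1 -70.5] [133.6  90.1] 6.048829078674316
handle 1005 [491.5 -70. ] [16.8 82. ] 76.62850189208984
```

View pics/w2.png

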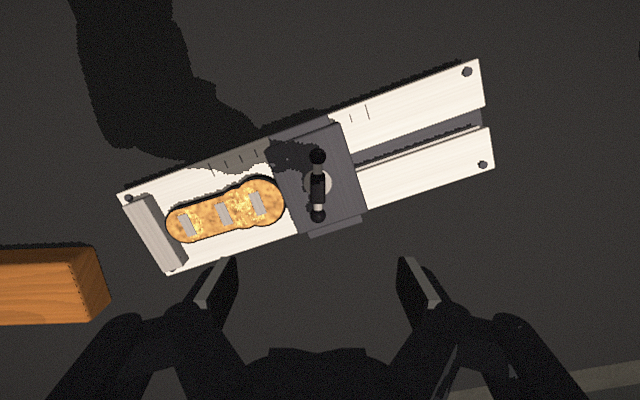

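The wrist view shows the sole at (225,208) held between heel block and stop. The handle at (317,185) stayed where I left it, the bystanders are untouched and the arm is clear. Handing in.

```bash
python3 -c "from workcell import job_done;print(job_done())"
```

```text
the job is handed in; nothing more can be done
None
```

The job is handed in (the hand-in returned no verdict): the clamp was freed, the stop pushed the sole home against the heel block, and the clamp was re-locked at about 0.46 N m, an average of noisy readings (0.38–0.56).

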